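Unguard and set the heat-mat thermostat

TASK

On the potting bench, pull the clip-on guard straight off the dial of the sloping heat controller and set it down, standing on its open rim, in the free part of the long shallow tray, clear of the clay pot that stands there. Then turn the dial until its white pointer line points at the small setting tab on the scale, and let go. Leave the tab, the pot in the tray, the stack of black pots and the dibber where they are.

Things in the scene. Friction and masses are not known exactly. Their poses are not given: they have to be found in the camera images.
- console: Heat controller bolted to the bench: grey wedge 200 wide (y), 205 deep, 148 high at the back. z up, x to its back; origin on the bench, 50 in front of the dial's centre. Its flat face slopes 30 degrees from level, rising to +x. The outward normal (-sin 30, 0, cos 30) of the face through (50, 0, 100 mm), the face's centre on its surface, is the dial's axis.
- knob (a joint): Angle of the dial (rad, 0 to 5.8, end stops). 0: pointer straight down the slope; grows clockwise as seen looking at the face (pi/2: pointer to the console's +y; pi: up the slope). Turns against 0.06 N m of friction, stays where left.
- tab (a joint): Angle of the setting tab round the same axis, same zero and sense: the dial points at the tab when the two values are equal. The tab is a black plastic block 17 by 9 by 6 with a pointed inner end, on the face, 48 to 69 mm from the axis; stiff, not to be moved.
- knob_grip (a point): Point on the dial's axis, 44 mm over the face, 8 mm below the top of the bar grip: a good TCP height. The dial, black: a skirt 70 dia (14 to 21 mm over the face, on a fixed collar 71 dia) and a bar grip 60 long, 14 wide, 32 high (20 to 52 mm over the face) lying along the pointer line, which is white and runs from the middle to one end of the bar.
- pointer (a point): Point on the line of the dial's pointer, 48 mm from the axis and 4 mm over the face; it turns with the dial.
- mark (a point): Inner tip of the setting tab, 48 mm from the axis and 4 mm over the face.
- guard: White plastic octagonal cap over the dial, open below, 88 over flats, 95 over corners, grey rim; on its closed end a grey grip fin 60 long (its x), 14 wide (y), 60 to 88 over the rim. Origin: centre of the open rim; z to the fin. 120 g. Its rim starts on the face, fin along the slope; sprung noses hold it with about 10 N along z, free after 12 mm, clear of the dial after 60 mm.
- tray: Long shallow black tray, fixed, outer 300 (x) by 150 (y) by 35 high, walls and floor 5 thick. Origin: centre of its underside.
- traypot: Filled clay pot standing in the tray somewhere along its length, 68 dia, 64 high, origin at the centre of its foot. The guard fits on the longer free side.
- potstack: Stack of nested black square pots standing on the bench, 112 square, 183 high; origin at the centre of its foot.
- dibber: Wooden dibber standing on its flat end, 28 dia, 190 high, at the left; origin at its foot.
Mind the look-alikes: they are no part of the job. What is shaped like the guard but blue or purple is not meant.

How it is judged:
On the way, in this order (a step that is already met when the one before it is completed fails the run):
1. the guard is pulled off the controller (distance between guard and console above 0.2 m), for 0.1 s.
2. the guard stands on its rim on the tray's floor, released (x of guard in the frame of tray between -0.145 and 0.145 m and y of guard in the frame of tray between -0.07 and 0.07 m and z of guard in the frame of tray below 0.012 m and angle between guard's own z axis and vertical below 0.12 rad and contact force between the fingers and guard below 0.1 N and linear speed of guard below 0.03 m/s), for 0.2 s.
3. the dial's pointer stands at the tab (distance between pointer and mark below 0.005 m and velocity of joint knob between -0.05 and 0.05 rad/s), for 0.2 s.
At the end, for the whole second after the job is handed in: The guard stands upright (within 7 degrees) on its rim on the tray's floor, released and at rest, and the dial's pointer points at the tab within 5 mm measured at the tab's tip (about 6 degrees), at rest (all of step 2 and all of step 3); the robot touches nothing.
It fails at once if the guard is dropped (moves faster than 0.6 m/s out of the fingers) (linear speed of guard above 0.6 m/s and contact force between the fingers and guard below 0.05 N).
It fails at once if the setting tab is shifted by more than 5 mm (distance of mark from where it was at the start of the episode above 0.005 m).
It fails at once if the pot in the tray is shifted by more than 20 mm or tipped (distance of traypot from where it was at the start of the episode above 0.02 m or angle between traypot's own z axis and vertical above 0.3 rad).
It fails at once if the pot stack or the dibber is shifted by more than 25 mm (distance of any of potstack, dibber from where it was at the start of the episode above 0.025 m).
It also fails if it takes over 72 s, if anything falls off the work surface, if the arm or the gripper's body presses on something with over 40 N, if the wrist force passes 120 N, or if a joint passes its speed limit or range.

ROBOT

A 7-joint arm with a two-finger parallel gripper is mounted at the origin on the work surface. World frame = base frame: x ahead of the robot, y to its left, z up, the work surface at z = 0. Lengths are in m, angles in rad, forces in N, time in s.
With the tool pointing down it reaches from about 0.425 to 0.925 m from the base axis. Payload 6.8 kg.
Tool frame: the origin (TCP) lies between the finger pads, 19 mm behind the fingertips; this is the grasp point; z points along the fingers, y is the line along which they close (so a half turn about z gives the same grasp; the last joint's range is limited). The gripper opens to 85 mm and grips with 20 to 120 N. Pads are 22 mm wide; open, the fingers measure 114 mm over their backs; the gripper's body (76 mm by 85 mm) begins 54 mm behind the grasp point. The pads swing forward as they close: fully open they stand 13 mm farther back than shut.
Start: joints at [-1.455, 0.477, 0.022, 1.555, -0.011, 1.109, -0.083], TCP at [0.15, 0.658, 0.25] pointing down, gripper open.
Joint ranges: [-2.96, 2.96], [-0.34, 2.1], [-1.41, 1.46], [0.24, 2.44], [-1.37, 4.51], [0.17, 1.92], [-2.96, 2.96]. Speed limits (rad/s): [2.39, 2.39, 3.14, 3.14, 3.14, 3.14, 3.14].

INTERFACE

Orientations are given as a unit quaternion [w, x, y, z].
In Python, from station import bot gives the robot as it stands.
- The arm moves only by the tool jog_arm, never from a script. Its argument "rows" is a list of rows, each an object of numbers: "fingers": the finger opening in mm, from 0 to 85.4; "x", "y", "z": the shift along the tool's x, y, z in mm; "ax", "ay", "az": the turn, a rotation vector about the tool's x, y, z in degrees. A call has exactly 8 rows; each row shifts and turns the commanded pose from where the row before left it, along the tool's axes as they then stand; what a row does not reach is not made up. A row lasts 1/10 s, in which the tool goes at most 50 mm and 8.59 degrees, less where a joint would pass 70% of its speed; a pose out of reach is approached as far as the arm can. A call with a gripper value outside its range is refused whole. The fingers move at their own pace and stop on an object; "force" is the grip in N (left out, the last holds). Time passes only in rows, so rows that do not move let the fingers close, or fill a call up. It gives the time, the measured TCP pose, the force, the opening and the grip force at its end, in the units of the state.
- bot.get_obs(): the state, without advancing time (a new reading comes with each control period).
- bot.read_camera(name): name is "scene" or "top"; returns a dict with "pixels" (420x560x3 uint8, red, green, blue), "vertical_fov" (degrees; the focal length in pixels is half the picture's height over the tangent of half this angle, whatever the lens; pixels are square), "cx", "cy" (the principal point, pixels), "dist_coeffs" ([k1, k2, p1, p2, k3] as OpenCV has them; the pictures are not rectified), "world_from_camera" (4x4, takes a point from camera to world coordinates). Camera axes: x right, y down, z forward; pixel columns grow to the right and rows downward; lengths in m; the calibration is good to about 2 mm. A picture is of the moment at which its call begins. There is no depth.
- bot.hand_in(): hands the job in; it is judged then, once.
The state is a dict: "t": time; "q": joint angles; "joint_vel": joint speeds; "joint_torque": joint torques, N m; "eef_pos": TCP position; "tool_rot": TCP orientation; "contact_force": force on the tool from outside, world axes, zero at the start; "torque": the same for the moment, N m; "gripper_width": opening from 0.0 (shut) to 1.0 (fully open); "grasp_force": force on a finger pad.
Only numpy, scipy, OpenCV 4.12 (cv2) and the standard library are available. Lean on these libraries where they do the work, as an engineer would, in place of code of your own. Each camera call takes 0.05 s, during which the arm holds its last target. There are 200 camera calls.

## Working session

There is one attempt and no reset: what is moved stays moved. The work goes in short steps, Python scripts to look and compute and a tool call to move; the robot and the scene stay as the last step left them, time stands still between calls to the robot, and variables do not carry over. Pictures are saved under pics/ and viewed, at most 10 in all, crops included, and the job is handed in when it is done.

Besides the shell and the picture viewer there is one more tool, called after "Call:" as name(argument=value, ...) on one line, values as JSON. jog_arm: Moves the arm, as the interface text tells. Its arguments: {"type":"object","properties":{"rows":{"type":"array","items":{"type":"object","properties":{"fingers":{"type":"number"},"x":{"type":"number"},"y":{"type":"number"},"z":{"type":"number"},"ax":{"type":"number"},"ay":{"type":"number"},"az":{"type":"number"}}}},"force":{"type":"number"}},"required":["rows"]}

```bash
mkdir -p pics; ls
cat > h.py <<'E'
import numpy as np, cv2, pickle
from scipy.spatial.transform import Rotation as R
def K(c):
    f=210/np.tan(np.radians(c["vertical_fov"])/2)
    return np.array([[f,0,c["cx"]],[0,f,c["cy"]],[0,0,1.]])
def ray(c,uv):
    p=cv2.undistortPoints(np.array(uv,float).reshape(-1,1,2),K(c),np.array(c["dist_coeffs"],float))[:,0]
    T=np.array(c["world_from_camera"]); d=np.c_[p,np.ones(len(p))]@T[:3,:3].T
    return T[:3,3],d/np.linalg.norm(d,axis=1)[:,None]
def onz(c,uv,z):
    o,d=ray(c,uv); return o+d*((z-o[2])/d[:,2])[:,None]
def onplane(c,uv,p0,n):
    o,d=ray(c,uv); return o+d*((np.dot(p0-o,n))/(d@n))[:,None]
def proj(c,P):
    T=np.linalg.inv(np.array(c["world_from_camera"]))
    return cv2.projectPoints(np.array(P,float).reshape(-1,1,3),cv2.Rodrigues(T[:3,:3])[0],T[:3,3],K(c),np.array(c["dist_coeffs"],float))[0][:,0]
def snap(tag):
    from station import bot
    o={}
    for n in("scene","top"):
        o[n]=bot.read_camera(n)
        cv2.imwrite(f"pics/{tag}_{n}.png",o[n]["pixels"][:,:,::-1])
    pickle.dump(o,open(f"{tag}.pkl","wb")); return o
def load(tag): return pickle.load(open(f"{tag}.pkl","rb"))
E
python3 - <<'E'
from h import *
from station import bot
o=snap("a")
for n in o:
    c=o[n]; print(n,c["vertical_fov"],c["cx"],c["cy"],c["dist_coeffs"],np.round(c["world_from_camera"],3).tolist())
s=bot.get_obs();print(s)
E
```

```text
pics
scene 55.322882244219734 283.84360836840267 207.0893707138581 [-0.11407306  0.          0.          0.          0.        ] [[0.39, 0.747, -0.538, 1.089], [0.921, -0.326, 0.216, -0.114], [-0.014, -0.579, -0.815, 1.038], [0.0, 0.0, 0.0, 1.0]]
top 53.597617129918994 277.23769197356444 210.28596995899542 [-0.0216373  0.         0.         0.         0.       ] [[0.017, -0.983, 0.184, 0.3], [-1.0, -0.015, 0.016, 0.102], [-0.013, -0.184, -0.983, 1.088], [0.0, 0.0, 0.0, 1.0]]
{'t': 0.1, 'q': array([-1.45511958,  0.47768484,  0.0223665 ,  1.55631988, -0.01153856,
        1.10930942, -0.08307961]), 'joint_vel': array([ 4.21230885e-04, -1.28731117e-03,  1.87719582e-05, -1.82242656e-03,
        2.61432889e-03,  1.65950348e-03, -7.16917698e-04]), 'joint_torque': array([ 4.88338716e-03, -5.97766864e+01,  1.61397200e+00, -2.81956959e+01,
        1.28246288e-02,  5.04791082e-03, -3.73348200e-06]), 'eef_pos': array([0.14969436, 0.65768997, 0.24915903]), 'tool_rot': array([-4.36975138e-05,  1.11653848e-01,  9.93746841e-01, -7.95560250e-04]), 'contact_force': array([0.92043084, 0.43087502, 0.79572972]), 'torque': array([-0.00315631,  0.01060518,  0.00172469]), 'grasp_force': 0.0, 'gripper_width': 0.9992026421098652}
```

View pics/a_scene.png

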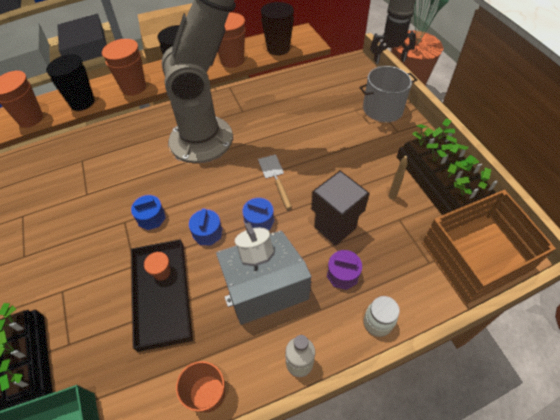

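View pics/a_top.png

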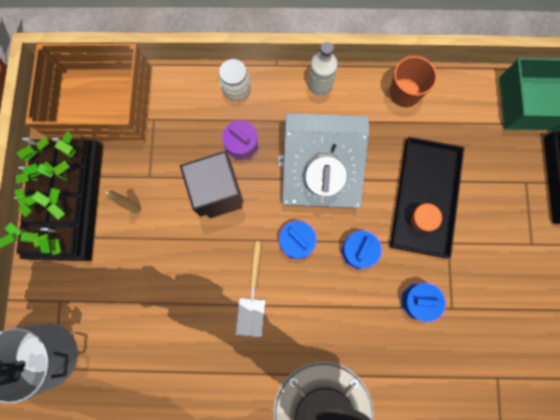

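The scene view shows the guard at (253,243) on the console, and the tray with its pot at (158,265). In the top view the guard is at (326,176), the tab probably at (334,148), the tray around (428,198) with its pot at (427,217), the stack at (211,185) and the dibber at (123,202).

Run:
```python
from h import *
o=load("a")
t=o["top"]["pixels"][105:215,270:375,::-1]; s=o["scene"]["pixels"][215:325,205:315,::-1]
cv2.imwrite("pics/crop.png",np.hstack([cv2.resize(t,(400,420),interpolation=2),cv2.resize(s,(400,420),interpolation=2)]))
c=o["top"]; im=c["pixels"]; hsv=cv2.cvtColor(im,cv2.COLOR_RGB2HSV)
def big(m,box):
    k=np.zeros_like(m);x0,y0,x1,y1=box;k[y0:y1,x0:x1]=m[y0:y1,x0:x1]
    cs=cv2.findContours(k,cv2.RETR_EXTERNAL,cv2.CHAIN_APPROX_NONE)[0]
    return max(cs,key=cv2.contourArea)
# tray: dark
m=(im.max(2)<60).astype(np.uint8)*255
ct=big(m,(380,125,480,270)); r=cv2.boxPoints(cv2.minAreaRect(ct)); print("tray px",r.round(1).tolist())
w=onz(c,r,0.035); print("tray top",w.round(4).tolist(),w.mean(0), np.linalg.norm(w-np.roll(w,-1,0),axis=1))
# clay pot
m=((hsv[...,0]<14)&(hsv[...,1]>150)&(im[...,0]>150)).astype(np.uint8)*255
ct=big(m,(400,195,450,240)); (u,v),rad=cv2.minEnclosingCircle(ct); print("pot",u,v,rad,onz(c,[[u,v]],0.064))
# console
gray=((hsv[...,1]<70)&(im.max(2)>90)).astype(np.uint8)*255
ct=big(gray,(275,105,380,215)); r=cv2.boxPoints(cv2.minAreaRect(ct)); print("console px",r.round(1).tolist(),cv2.contourArea(ct))
# guard white
m=((im.min(2)>185)&(hsv[...,1]<40)).astype(np.uint8)*255
ct=big(m,(295,145,360,205)); print("guard",cv2.minEnclosingCircle(ct))
```

```text
tray px [[389.1000061035156, 248.3000030517578], [405.5, 137.0], [465.70001220703125, 145.89999389648438], [449.20001220703125, 257.20001220703125]]
tray top [[0.4038, -0.1655, 0.035], [0.701, -0.2188, 0.035], [0.6787, -0.3775, 0.035], [0.3837, -0.3165, 0.035]] [ 0.54178044 -0.26958743  0.035     ] [0.30192764 0.1602955  0.30126334 0.15239885]
pot 427.360595703125 217.01515197753906 14.212667465209961 [[ 0.48061171 -0.2560986   0.064     ]]
console px [[276.0, 204.5], [280.0, 112.0], [368.8999938964844, 115.80000305175781], [365.0, 208.3000030517578]] 7508.0
guard ((326.0146484375, 175.5651397705078), 20.500215530395508)
```

View pics/crop.png

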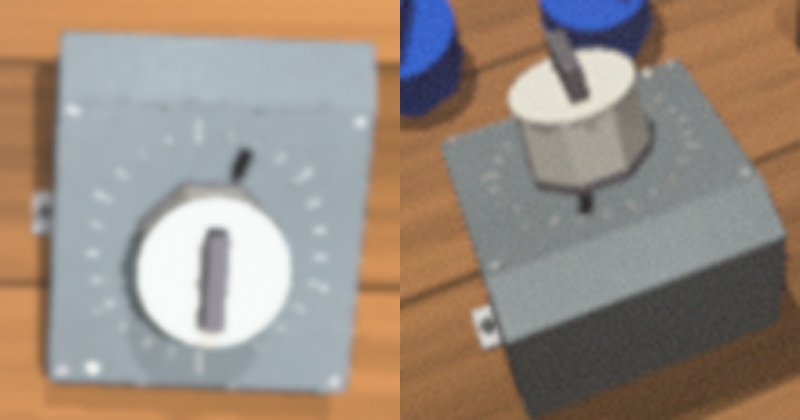

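The crop shows screws at the four corners of the face and a black tab with its inner tip at about (238,178) in the left half. The fin lies along the slope. I'll fit the console pose from the screws and the cap centre.

```bash
cat > fit.py <<'E'
from h import *
from scipy.optimize import least_squares
o=load("a"); T,S=o["top"],o["scene"]
def cen(c,u,v,sgn,w=3):
    g=cv2.cvtColor(c["pixels"],cv2.COLOR_RGB2GRAY).astype(float)*sgn
    u0,v0=int(round(u)),int(round(v)); p=g[v0-w:v0+w+1,u0-w:u0+w+1]
    q=np.clip(p-np.median(p)-0.3*(p.max()-np.median(p)),0,None); y,x=np.mgrid[-w:w+1,-w:w+1]
    return [u0+(q*x).sum()/q.sum(),v0+(q*y).sum()/q.sum()]
tp=lambda X,Y:(270+X/3.81-.5,105+Y/3.818-.5); sp=lambda X,Y:(205+(X-400)/3.636-.5,215+Y/3.818-.5)
ts=[cen(T,*tp(*p),1,2) for p in [(72,110),(360,122),(335,382),(62,370)]]  # +y up,-y up,-y low,+y low
ss=[cen(S,*sp(*p),1,2) for p in [(745,170),(495,265)]]
cap=[326.0,175.6]; n=np.array([-.5,0,3**.5/2]); e=np.array([3**.5/2,0,.5]); yv=np.array([0,1,0]); C=np.array([.05,0,.1])
def W(p,X): return R.from_euler("z",p[2]).apply(X)+[p[0],p[1],0]
def pts(p):
    a,b=p[3:5]; return W(p,[C+a*e+b*yv,C+a*e-b*yv,C-a*e-b*yv,C-a*e+b*yv,C+n*.060])
def res(p):
    P=pts(p); return np.r_[(proj(T,P)-np.array(ts+[cap])).ravel(),(proj(S,P[:2])-np.array(ss)).ravel()]
r=least_squares(res,[.53,0,0,.085,.09],loss="soft_l1"); p=r.x
E
python3 - <<'E'
from fit import *
print("pose",p.round(4),"res",res(p).reshape(-1,2).round(1).tolist())
np.save("pose.npy",p[:3])
for nm,c,(u,v) in [("top",T,tp(242,165)),("scene",S,sp(585,203))]:
    q=cen(c,u,v,-1,4)
    Pw=onplane(c,[q],W(p,C)+W(p,n)*.005-[p[0]*0,0,0] if 0 else W(p,C+n*.005),R.from_euler("z",p[2]).apply(n))[0]
    l=R.from_euler("z",-p[2]).apply(Pw-[p[0],p[1],0])-C; down,yy=-l@e,l@yv
    print(nm,q,"r",np.hypot(down,yy),"ang",np.arctan2(yy,down)%(2*np.pi))
g=W(p,C); R_=R.from_euler("z",p[2])
print("axis pt",g,"n",R_.apply(n),"fin grip",W(p,C+n*.076),"grip",W(p,C+n*.044))
for nm,c,ct in [("top",T,[tp(215,230),tp(211,330)])]:
    print("fin px ends",onplane(c,ct,W(p,C+n*.088),R_.apply(n)), W(p,C+n*.088+.03*e),W(p,C+n*.088-.03*e))
E
```

```text
pose [ 0.538   0.0067 -0.0253  0.0855  0.0903] res [[-0.3, 0.4], [-0.2, 0.1], [-0.1, -0.1], [-0.1, 0.0], [-0.4, 0.6], [-0.4, 0.8], [-0.2, 1.0]]
top [np.float64(332.8340611353712), np.float64(147.6316866812227)] r 0.05973633409334443 ang 3.44101750675156
scene [np.float64(255.63225806451612), np.float64(267.39354838709676)] r 0.05956142786418072 ang 3.421073684984247
axis pt [0.58793582 0.00539614 0.1       ] n [-0.49984061  0.01262382  0.8660254 ] fin grip [0.54994793 0.00635555 0.16581793] grip [0.56594283 0.00595159 0.13810512]
fin px ends [[0.57310202 0.00959902 0.19299082]
 [0.52021636 0.00911671 0.16247403]] [0.56992233 0.00585108 0.19121024] [0.51797736 0.00716299 0.16121024]
```

```bash
cat > plan.py <<'E'
from h import *
import json
p=np.load("pose.npy"); n0=np.array([-.5,0,3**.5/2]); Rz=R.from_euler("z",p[2])
def axis(h): return Rz.apply(np.array([.05,0,.1])+n0*h)+[p[0],p[1],0]
def Rtool(ang=0):
    "tool z into face; tool turned about it by ang (dial angle sense: tool z axis into face = clockwise as seen)"
    z=Rz.apply(-n0); y=Rz.apply([0,1,0]); x=np.cross(y,z)
    return R.from_matrix(np.c_[x,y,z])*R.from_euler("z",ang)
def Rdown(yaw=0):  # tool x to -x of world turned by yaw
    return R.from_euler("z",yaw)*R.from_matrix(np.array([[-1,0,0],[0,1,0],[0,0,-1.]]))
def cur():
    from station import bot
    s=bot.get_obs(); q=s["tool_rot"]; return np.array(s["eef_pos"]),R.from_quat([q[1],q[2],q[3],q[0]]),s
def plan(pos,rot,n,start=None):
    a,Ra,_=cur() if start is None else (*start,0)
    rv=(Ra.inv()*rot).as_rotvec()
    for i in range(n):
        Rc=Ra*R.from_rotvec(rv*i/n)
        d=Rc.inv().apply((pos-a)/n)*1000
        print("xyz",d.round(1).tolist(),"a",np.degrees(rv/n).round(2).tolist())
    return pos,rot
E
python3 - <<'E'
from plan import *
w=plan(np.array([.32,.36,.30]),Rdown(-.1),8)
plan(axis(.142),Rtool(),10,w); print(axis(.142),Rtool().as_matrix().round(3).tolist())
E
```

```text
xyz [-29.0, -31.6, -6.3] a [-0.01, -0.0, -0.89]
xyz [-28.5, -32.0, -6.3] a [-0.01, -0.0, -0.89]
xyz [-28.0, -32.4, -6.3] a [-0.01, -0.0, -0.89]
xyz [-27.5, -32.9, -6.3] a [-0.01, -0.0, -0.89]
xyz [-27.0, -33.3, -6.3] a [-0.01, -0.0, -0.89]
xyz [-26.5, -33.7, -6.3] a [-0.01, -0.0, -0.89]
xyz [-26.0, -34.1, -6.3] a [-0.01, -0.0, -0.89]
xyz [-25.4, -34.5, -6.3] a [-0.01, -0.0, -0.89]
xyz [-23.1, -33.1, 7.7] a [-0.11, -3.0, -0.42]
xyz [-22.4, -33.3, 8.8] a [-0.11, -3.0, -0.42]
xyz [-21.7, -33.5, 9.9] a [-0.11, -3.0, -0.42]
xyz [-20.9, -33.7, 11.0] a [-0.11, -3.0, -0.42]
xyz [-20.1, -33.8, 12.0] a [-0.11, -3.0, -0.42]
xyz [-19.2, -34.0, 12.9] a [-0.11, -3.0, -0.42]
xyz [-18.2, -34.2, 13.8] a [-0.11, -3.0, -0.42]
xyz [-17.2, -34.3, 14.7] a [-0.11, -3.0, -0.42]
xyz [-16.2, -34.5, 15.5] a [-0.11, -3.0, -0.42]
xyz [-15.1, -34.6, 16.3] a [-0.11, -3.0, -0.42]
[0.51695845 0.00718872 0.22297561] [[-0.866, 0.025, 0.5], [0.022, 1.0, -0.013], [-0.5, 0.0, -0.866]]
```

Call:
jog_arm(rows=[{"x": -29,"y": -32,"z": -6,"az": -0.9,"fingers": 85},{"x": -28,"y": -32,"z": -6,"az": -0.9},{"x": -28,"y": -32,"z": -6,"az": -0.9},{"x": -27.5,"y": -33,"z": -6,"az": -0.9},{"x": -27,"y": -33,"z": -6,"az": -0.9},{"x": -26.5,"y": -34,"z": -6,"az": -0.9},{"x": -26,"y": -34,"z": -6,"az": -0.9},{"x": -25,"y": -34,"z": -6,"az": -0.9}], force=40)

```text
invalid input
```

Call:
jog_arm(rows=[{"x": -23,"y": -33,"z": 8,"ay": -3,"az": -0.4},{"x": -22,"y": -33,"z": 9,"ay": -3,"az": -0.4},{"x": -22,"y": -33,"z": 10,"ay": -3,"az": -0.4},{"x": -21,"y": -34,"z": 11,"ay": -3,"az": -0.4},{"x": -20,"y": -34,"z": 12,"ay": -3,"az": -0.4},{"x": -19,"y": -34,"z": 13,"ay": -3,"az": -0.4},{"x": -18,"y": -34,"z": 14,"ay": -3,"az": -0.4},{"x": -17,"y": -34,"z": 14,"ay": -3,"az": -0.4}])

```text
invalid input
```

Run:
```python
from plan import *
print(cur()[0],cur()[2]["q"].round(2))
w=plan(axis(.122),Rtool(),4); plan(axis(.081),Rtool(),2,w)
```

```text
[0.14969436 0.65768997 0.24915903] [-1.46  0.48  0.02  1.56 -0.01  1.11 -0.08]
xyz [-128.1, -137.7, 11.1] a [-0.77, -7.48, -2.77]
xyz [-118.9, -143.9, 25.4] a [-0.77, -7.48, -2.77]
xyz [-107.6, -149.8, 38.2] a [-0.77, -7.48, -2.77]
xyz [-94.5, -155.3, 49.3] a [-0.77, -7.48, -2.77]
xyz [0.0, 0.0, 20.5] a [0.0, 0.0, 0.0]
xyz [0.0, 0.0, 20.5] a [0.0, 0.0, 0.0]
```

Call:
jog_arm(rows=[{"fingers": 85,"x": -29,"y": -32,"z": -6,"ax": 0,"ay": 0,"az": -0.9},{"fingers": 85,"x": -28,"y": -32,"z": -6,"ax": 0,"ay": 0,"az": -0.9},{"fingers": 85,"x": -28,"y": -32,"z": -6,"ax": 0,"ay": 0,"az": -0.9},{"fingers": 85,"x": -27.5,"y": -33,"z": -6,"ax": 0,"ay": 0,"az": -0.9},{"fingers": 85,"x": -27,"y": -33,"z": -6,"ax": 0,"ay": 0,"az": -0.9},{"fingers": 85,"x": -26.5,"y": -34,"z": -6,"ax": 0,"ay": 0,"az": -0.9},{"fingers": 85,"x": -26,"y": -34,"z": -6,"ax": 0,"ay": 0,"az": -0.9},{"fingers": 85,"x": -25,"y": -34,"z": -6,"ax": 0,"ay": 0,"az": -0.9}], force=40)

```text
t: 0.9
eef_pos: [0.32, 0.3593, 0.298]
tool_rot: [-0.0, 0.049, 0.999, -0.0]
contact_force: [0.9, 0.3, 1.1]
gripper_width: 0.998
grasp_force: 0.0
```

Call:
jog_arm(rows=[{"fingers": 85,"x": -23,"y": -33,"z": 8,"ax": -0.1,"ay": -3,"az": -0.4},{"fingers": 85,"x": -22,"y": -33,"z": 9,"ax": -0.1,"ay": -3,"az": -0.4},{"fingers": 85,"x": -22,"y": -33,"z": 10,"ax": -0.1,"ay": -3,"az": -0.4},{"fingers": 85,"x": -21,"y": -34,"z": 11,"ax": -0.1,"ay": -3,"az": -0.4},{"fingers": 85,"x": -20,"y": -34,"z": 12,"ax": -0.1,"ay": -3,"az": -0.4},{"fingers": 85,"x": -19,"y": -34,"z": 13,"ax": -0.1,"ay": -3,"az": -0.4},{"fingers": 85,"x": -18,"y": -34,"z": 14,"ax": -0.1,"ay": -3,"az": -0.4},{"fingers": 85,"x": -17,"y": -34,"z": 14,"ax": -0.1,"ay": -3,"az": -0.4}])

```text
t: 1.7
eef_pos: [0.4764, 0.0787, 0.236]
tool_rot: [0.209, 0.02, 0.978, -0.003]
contact_force: [0.7, -0.2, 0.3]
gripper_width: 0.994
grasp_force: 0.0
```

Run:
```python
from plan import *
print(cur()[0],cur()[2]["q"].round(2))
w=plan(axis(.122),Rtool(),4); plan(axis(.081),Rtool(),2,w)
```

```text
[0.47643697 0.07869038 0.23595686] [-0.8  -0.02  0.39  2.31  0.39  0.5   0.81]
xyz [-9.1, -17.4, 12.3] a [-0.07, -1.47, -0.21]
xyz [-8.7, -17.5, 12.5] a [-0.07, -1.47, -0.21]
xyz [-8.3, -17.5, 12.7] a [-0.07, -1.47, -0.21]
xyz [-7.9, -17.6, 12.9] a [-0.07, -1.47, -0.21]
xyz [0.0, 0.0, 20.5] a [0.0, 0.0, 0.0]
xyz [0.0, 0.0, 20.5] a [0.0, 0.0, 0.0]
```

Call:
jog_arm(rows=[{"fingers": 85,"x": -9,"y": -17.5,"z": 12.3,"ax": -0.1,"ay": -1.5,"az": -0.2},{"fingers": 85,"x": -8.7,"y": -17.5,"z": 12.5,"ax": 0,"ay": -1.5,"az": -0.2},{"fingers": 85,"x": -8.3,"y": -17.5,"z": 12.7,"ax": -0.1,"ay": -1.5,"az": -0.2},{"fingers": 85,"x": -8,"y": -17.5,"z": 13,"ax": 0,"ay": -1.5,"az": -0.2},{"fingers": 85,"x": 0,"y": 0,"z": 0,"ax": 0,"ay": 0,"az": 0},{"fingers": 85,"x": 0,"y": 0,"z": 0,"ax": 0,"ay": 0,"az": 0},{"fingers": 60,"x": 0,"y": 0,"z": 0,"ax": 0,"ay": 0,"az": 0},{"fingers": 60,"x": 0,"y": 0,"z": 0,"ax": 0,"ay": 0,"az": 0}])

```text
t: 2.5
eef_pos: [0.5266, 0.0094, 0.2063]
tool_rot: [0.259, 0.012, 0.966, -0.004]
contact_force: [0.5, -0.1, 0.6]
gripper_width: 0.707
grasp_force: 0.0
```

Run:
```python
from plan import *
print(cur()[0],cur()[2]["q"].round(2))
plan(axis(.081),Rtool(),4)
o=snap("b")
s=o["scene"]["pixels"][150:300,160:360,::-1];cv2.imwrite("pics/b_crop.png",cv2.resize(s,(800,600),interpolation=2))
```

```text
[0.52659885 0.00943475 0.20627861] [-0.65  0.09  0.48  2.34  0.3   0.22  1.08]
xyz [-0.0, -0.6, 10.4] a [-0.01, 0.01, 0.0]
xyz [-0.0, -0.6, 10.4] a [-0.01, 0.01, 0.0]
xyz [-0.0, -0.6, 10.4] a [-0.01, 0.01, 0.0]
xyz [-0.0, -0.6, 10.4] a [-0.01, 0.01, 0.0]
```

View pics/b_crop.png

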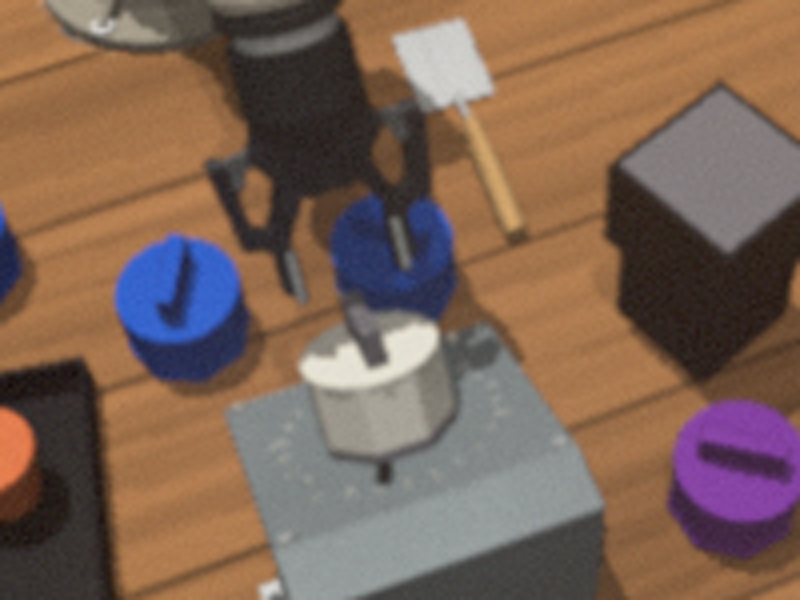

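The fingers straddle the fin, which sits at about (365,330) in the crop. Next I go down.

Call:
jog_arm(rows=[{"fingers": 60,"x": 0,"y": -1,"z": 8,"ax": 0,"ay": 0,"az": 0},{"fingers": 60,"x": 0,"y": -1,"z": 8,"ax": 0,"ay": 0,"az": 0},{"fingers": 60,"x": 0,"y": -0.4,"z": 8,"ax": 0,"ay": 0,"az": 0},{"fingers": 60,"x": 0,"y": 0,"z": 8,"ax": 0,"ay": 0,"az": 0},{"fingers": 60,"x": 0,"y": 0,"z": 8,"ax": 0,"ay": 0,"az": 0},{"fingers": 60,"x": 0,"y": 0,"z": 0,"ax": 0,"ay": 0,"az": 0},{"fingers": 60,"x": 0,"y": 0,"z": 0,"ax": 0,"ay": 0,"az": 0},{"fingers": 60,"x": 0,"y": 0,"z": 0,"ax": 0,"ay": 0,"az": 0}])

```text
t: 3.4
eef_pos: [0.545, 0.005, 0.1732]
tool_rot: [0.258, 0.013, 0.966, -0.005]
contact_force: [-0.3, -0.3, 0.7]
gripper_width: 0.701
grasp_force: 0.0
```

Run:
```python
from plan import *
print(cur()[0],cur()[2]["q"].round(2))
plan(axis(.082),Rtool(),1)
```

```text
[0.54496168 0.00500869 0.17323018] [-0.16  0.19 -0.03  2.31  0.72  0.17  0.67]
xyz [-0.6, 1.5, 2.9] a [-0.21, -0.06, -0.02]
```

Call:
jog_arm(rows=[{"fingers": 40,"x": 0,"y": 1.5,"z": 2,"ax": 0,"ay": 0,"az": 0},{"fingers": 10,"x": 0,"y": 0,"z": 0,"ax": 0,"ay": 0,"az": 0},{"fingers": 5,"x": 0,"y": 0,"z": 0,"ax": 0,"ay": 0,"az": 0},{"fingers": 5,"x": 0,"y": 0,"z": 0,"ax": 0,"ay": 0,"az": 0},{"fingers": 5,"x": 0,"y": 0,"z": 0,"ax": 0,"ay": 0,"az": 0},{"fingers": 5,"x": 0,"y": 0,"z": 0,"ax": 0,"ay": 0,"az": 0},{"fingers": 5,"x": 0,"y": 0,"z": 0,"ax": 0,"ay": 0,"az": 0},{"fingers": 5,"x": 0,"y": 0,"z": 0,"ax": 0,"ay": 0,"az": 0}], force=60)

```text
t: 4.2
eef_pos: [0.546, 0.007, 0.1716]
tool_rot: [0.258, 0.012, 0.966, -0.005]
contact_force: [-3.7, 2.4, 4.6]
gripper_width: 0.15
grasp_force: 62.2
```

Run:
```python
from plan import *
print(cur()[0],cur()[2]["q"].round(2))
plan(axis(.082),Rtool(),1)
print("pull 70 in 8 then")
plan(cur()[0]+Rtool().apply([0,0,-.09]),Rtool(),8)
```

```text
[0.5460411  0.00697569 0.1716323 ] [-0.15  0.2  -0.04  2.31  0.76  0.17  0.64]
xyz [-0.5, -0.5, 1.0] a [-0.17, -0.03, 0.02]
pull 70 in 8 then
xyz [0.0, -0.0, -11.2] a [-0.02, -0.0, 0.0]
xyz [0.0, -0.0, -11.2] a [-0.02, -0.0, 0.0]
xyz [0.0, -0.0, -11.2] a [-0.02, -0.0, 0.0]
xyz [0.0, -0.0, -11.2] a [-0.02, -0.0, 0.0]
xyz [0.0, -0.0, -11.2] a [-0.02, -0.0, 0.0]
xyz [0.0, -0.0, -11.2] a [-0.02, -0.0, 0.0]
xyz [0.0, -0.0, -11.2] a [-0.02, -0.0, 0.0]
xyz [0.0, -0.0, -11.2] a [-0.02, -0.0, 0.0]
```

Gripped with 13 mm between the pads. Now I pull straight off.

Call:
jog_arm(rows=[{"fingers": 5,"x": 0,"y": 0,"z": -4,"ax": 0,"ay": 0,"az": 0},{"fingers": 5,"x": 0,"y": 0,"z": -5,"ax": 0,"ay": 0,"az": 0},{"fingers": 5,"x": 0,"y": 0,"z": -6,"ax": 0,"ay": 0,"az": 0},{"fingers": 5,"x": 0,"y": 0,"z": -10,"ax": 0,"ay": 0,"az": 0},{"fingers": 5,"x": 0,"y": 0,"z": -12,"ax": 0,"ay": 0,"az": 0},{"fingers": 5,"x": 0,"y": 0,"z": -12,"ax": 0,"ay": 0,"az": 0},{"fingers": 5,"x": 0,"y": 0,"z": -12,"ax": 0,"ay": 0,"az": 0},{"fingers": 5,"x": 0,"y": 0,"z": -12,"ax": 0,"ay": 0,"az": 0}])

```text
t: 5.0
eef_pos: [0.5088, 0.0069, 0.2347]
tool_rot: [0.258, 0.013, 0.966, -0.005]
contact_force: [-1.1, 0.2, -0.6]
gripper_width: 0.149
grasp_force: 61.9
```

Run:
```python
from plan import *
print(cur()[0],cur()[2]["q"].round(2))
w=plan(axis(.178),Rtool(),3)
print("then up & over"); w=plan(np.array([.50,-.10,.30]),R.from_quat(__import__('scipy.spatial.transform').spatial.transform.Slerp([0,1],R.concatenate([Rtool(),Rdown(-.1)]))(.5).as_quat()),5,w)
plan(np.array([.609,-.283,.26]),Rdown(-.1),6,w)
```

```text
[0.50880518 0.00689004 0.23473385] [-0.    0.03 -0.21  2.31  0.41  0.32  0.98]
xyz [-0.4, 0.1, -7.3] a [-0.09, -0.05, -0.02]
xyz [-0.4, 0.1, -7.2] a [-0.09, -0.05, -0.02]
xyz [-0.4, 0.2, -7.2] a [-0.09, -0.05, -0.02]
then up & over
xyz [-5.2, -21.5, -7.6] a [0.11, 3.0, 0.42]
xyz [-5.0, -21.5, -7.8] a [0.11, 3.0, 0.42]
xyz [-4.7, -21.5, -8.0] a [0.11, 3.0, 0.42]
xyz [-4.5, -21.5, -8.2] a [0.11, 3.0, 0.42]
xyz [-4.2, -21.4, -8.4] a [0.11, 3.0, 0.42]
xyz [-17.7, -29.3, 11.5] a [0.09, 2.5, 0.35]
xyz [-18.3, -29.2, 10.7] a [0.09, 2.5, 0.35]
xyz [-19.0, -29.1, 10.0] a [0.09, 2.5, 0.35]
xyz [-19.6, -28.9, 9.2] a [0.09, 2.5, 0.35]
xyz [-20.1, -28.8, 8.4] a [0.09, 2.5, 0.35]
xyz [-20.6, -28.7, 7.5] a [0.09, 2.5, 0.35]
```

Call:
jog_arm(rows=[{"fingers": 5,"x": 0,"y": 0,"z": -8,"ax": 0,"ay": 0,"az": 0},{"fingers": 5,"x": 0,"y": 0,"z": -8,"ax": 0,"ay": 0,"az": 0},{"fingers": 5,"x": 0,"y": 0,"z": -8,"ax": 0,"ay": 0,"az": 0},{"fingers": 5,"x": -5,"y": -21,"z": -8,"ax": 0.1,"ay": 3,"az": 0.4},{"fingers": 5,"x": -5,"y": -21,"z": -8,"ax": 0.1,"ay": 3,"az": 0.4},{"fingers": 5,"x": -5,"y": -21,"z": -8,"ax": 0.1,"ay": 3,"az": 0.4},{"fingers": 5,"x": -4,"y": -21,"z": -8,"ax": 0.1,"ay": 3,"az": 0.4},{"fingers": 5,"x": -4,"y": -21,"z": -8,"ax": 0.1,"ay": 3,"az": 0.4}])

```text
t: 5.8
eef_pos: [0.4976, -0.0978, 0.3021]
tool_rot: [0.129, 0.031, 0.991, -0.003]
contact_force: [0.7, 0.3, -0.6]
gripper_width: 0.153
grasp_force: 61.9
```

Run:
```python
from plan import *
print(cur()[0],cur()[2]["q"].round(2))
plan(np.array([.609,-.283,.25]),Rdown(-.1),7)
```

```text
[ 0.49762382 -0.09775431  0.30210414] [ 0.11  0.02 -0.04  2.05 -0.01  0.81  1.59]
xyz [-15.1, -25.4, 11.6] a [0.06, 2.12, 0.3]
xyz [-15.6, -25.3, 11.1] a [0.06, 2.12, 0.3]
xyz [-16.2, -25.2, 10.5] a [0.06, 2.12, 0.3]
xyz [-16.7, -25.2, 9.9] a [0.06, 2.12, 0.3]
xyz [-17.2, -25.1, 9.3] a [0.06, 2.12, 0.3]
xyz [-17.6, -25.0, 8.7] a [0.06, 2.12, 0.3]
xyz [-18.1, -24.8, 8.1] a [0.06, 2.12, 0.3]
```

Call:
jog_arm(rows=[{"fingers": 5,"x": -15,"y": -25.5,"z": 11.5,"ax": 0.1,"ay": 2.1,"az": 0.3},{"fingers": 5,"x": -15.5,"y": -25.5,"z": 11,"ax": 0.1,"ay": 2.1,"az": 0.3},{"fingers": 5,"x": -16,"y": -25,"z": 10.5,"ax": 0,"ay": 2.1,"az": 0.3},{"fingers": 5,"x": -17,"y": -25,"z": 10,"ax": 0.1,"ay": 2.1,"az": 0.3},{"fingers": 5,"x": -17,"y": -25,"z": 9,"ax": 0,"ay": 2.1,"az": 0.3},{"fingers": 5,"x": -17.5,"y": -25,"z": 8.5,"ax": 0.1,"ay": 2.1,"az": 0.3},{"fingers": 5,"x": -18,"y": -25,"z": 8,"ax": 0,"ay": 2.2,"az": 0.3},{"fingers": 5,"x": 0,"y": 0,"z": 0,"ax": 0,"ay": 0,"az": 0}])

```text
t: 6.6
eef_pos: [0.6097, -0.286, 0.2482]
tool_rot: [-0.0, 0.052, 0.999, -0.001]
contact_force: [-0.9, 0.1, -2.1]
gripper_width: 0.151
grasp_force: 61.8
```

Run:
```python
from plan import *
print(cur()[0],cur()[2]["q"].round(2))
o=snap("c")
a=o["scene"]["pixels"][180:370,100:320,::-1];b=o["top"]["pixels"][100:270,270:480,::-1]
cv2.imwrite("pics/c_crop.png",np.hstack([cv2.resize(a,(400,346),interpolation=2),cv2.resize(b,(400,346),interpolation=2)]))
plan(np.array([.609,-.283,.1]),Rdown(-.1),8)
# dial bar pointer in top: whitest pixels near the dial
c=o["top"]; print(proj(c,axis(.05)),proj(c,axis(.0)))
```

```text
[ 0.60966922 -0.28604017  0.24817653] [ 0.28  0.48  0.09  1.57 -0.05  1.1   1.85]
xyz [-0.0, -0.1, 18.7] a [0.01, 0.01, -0.01]
xyz [-0.0, -0.1, 18.7] a [0.01, 0.01, -0.01]
xyz [-0.0, -0.1, 18.7] a [0.01, 0.01, -0.01]
xyz [-0.0, -0.1, 18.7] a [0.01, 0.01, -0.01]
xyz [-0.0, -0.1, 18.7] a [0.01, 0.01, -0.01]
xyz [-0.0, -0.1, 18.7] a [0.01, 0.01, -0.01]
xyz [-0.0, -0.1, 18.7] a [0.01, 0.01, -0.01]
xyz [-0.0, -0.1, 18.7] a [0.01, 0.01, -0.01]
[[325.31155585 175.09887935]] [[323.75339579 169.98503746]]
```

View pics/c_crop.png

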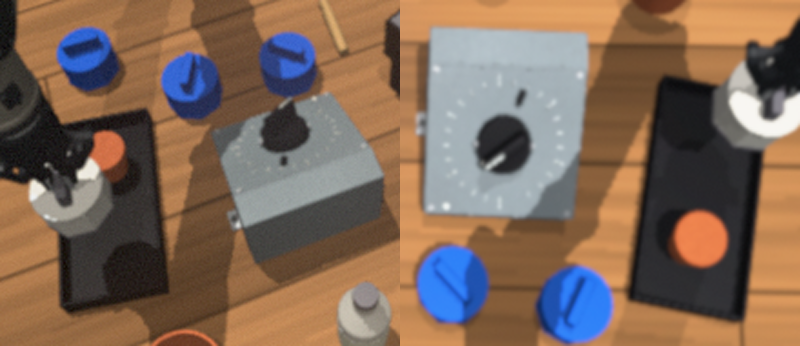

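The guard hangs over the free end of the tray, at about (757,105) in the right half. The dial's white line points down and left, from (503,147) to (488,160), so the dial stands at roughly 0.9 rad. Next I lower the guard.

Call:
jog_arm(rows=[{"fingers": 5,"x": 0,"y": 0,"z": 20,"ax": 0,"ay": 0,"az": 0},{"fingers": 5,"x": 0,"y": 0,"z": 25,"ax": 0,"ay": 0,"az": 0},{"fingers": 5,"x": 0,"y": 0,"z": 25,"ax": 0,"ay": 0,"az": 0},{"fingers": 5,"x": 0,"y": 0,"z": 25,"ax": 0,"ay": 0,"az": 0},{"fingers": 5,"x": 0,"y": 0,"z": 25,"ax": 0,"ay": 0,"az": 0},{"fingers": 5,"x": 0,"y": 0,"z": 20,"ax": 0,"ay": 0,"az": 0},{"fingers": 5,"x": 0,"y": 0,"z": 10,"ax": 0,"ay": 0,"az": 0},{"fingers": 5,"x": 0,"y": 0,"z": 2,"ax": 0,"ay": 0,"az": 0}])

```text
t: 7.5
eef_pos: [0.6088, -0.2811, 0.0981]
tool_rot: [0.001, 0.05, 0.999, 0.001]
contact_force: [-0.5, -0.1, -1.2]
gripper_width: 0.15
grasp_force: 61.8
```

Call:
jog_arm(rows=[{"fingers": 5,"x": 0,"y": 0,"z": 1.5,"ax": 0,"ay": 0,"az": 0},{"fingers": 5,"x": 0,"y": 0,"z": 1.5,"ax": 0,"ay": 0,"az": 0},{"fingers": 5,"x": 0,"y": 0,"z": 1,"ax": 0,"ay": 0,"az": 0},{"fingers": 5,"x": 0,"y": 0,"z": 1,"ax": 0,"ay": 0,"az": 0},{"fingers": 5,"x": 0,"y": 0,"z": 0.5,"ax": 0,"ay": 0,"az": 0},{"fingers": 5,"x": 0,"y": 0,"z": 0.5,"ax": 0,"ay": 0,"az": 0},{"fingers": 5,"x": 0,"y": 0,"z": 0,"ax": 0,"ay": 0,"az": 0},{"fingers": 5,"x": 0,"y": 0,"z": 0,"ax": 0,"ay": 0,"az": 0}])

```text
t: 8.3
eef_pos: [0.6095, -0.2823, 0.0926]
tool_rot: [0.001, 0.05, 0.999, 0.0]
contact_force: [-0.1, -0.3, -0.7]
gripper_width: 0.147
grasp_force: 61.8
```

Call:
jog_arm(rows=[{"fingers": 5,"x": 0,"y": 0,"z": 1,"ax": 0,"ay": 0,"az": 0},{"fingers": 5,"x": 0,"y": 0,"z": 1,"ax": 0,"ay": 0,"az": 0},{"fingers": 5,"x": 0,"y": 0,"z": 1,"ax": 0,"ay": 0,"az": 0},{"fingers": 5,"x": 0,"y": 0,"z": 1,"ax": 0,"ay": 0,"az": 0},{"fingers": 5,"x": 0,"y": 0,"z": 0.5,"ax": 0,"ay": 0,"az": 0},{"fingers": 5,"x": 0,"y": 0,"z": 0,"ax": 0,"ay": 0,"az": 0},{"fingers": 5,"x": 0,"y": 0,"z": 0,"ax": 0,"ay": 0,"az": 0},{"fingers": 5,"x": 0,"y": 0,"z": 0,"ax": 0,"ay": 0,"az": 0}])

```text
t: 9.1
eef_pos: [0.6096, -0.2822, 0.0883]
tool_rot: [0.001, 0.05, 0.999, 0.0]
contact_force: [-1.3, 0.6, 1.6]
gripper_width: 0.151
grasp_force: 62.1
```

Call:
jog_arm(rows=[{"fingers": 5,"x": 0,"y": 0,"z": 0.5,"ax": 0,"ay": 0,"az": 0},{"fingers": 5,"x": 0,"y": 0,"z": 0.5,"ax": 0,"ay": 0,"az": 0},{"fingers": 5,"x": 0,"y": 0,"z": 0,"ax": 0,"ay": 0,"az": 0},{"fingers": 5,"x": 0,"y": 0,"z": 0,"ax": 0,"ay": 0,"az": 0},{"fingers": 5,"x": 0,"y": 0,"z": 0,"ax": 0,"ay": 0,"az": 0},{"fingers": 5,"x": 0,"y": 0,"z": 0,"ax": 0,"ay": 0,"az": 0},{"fingers": 5,"x": 0,"y": 0,"z": 0,"ax": 0,"ay": 0,"az": 0},{"fingers": 5,"x": 0,"y": 0,"z": 0,"ax": 0,"ay": 0,"az": 0}])

```text
t: 9.9
eef_pos: [0.6098, -0.2821, 0.0882]
tool_rot: [0.001, 0.05, 0.999, 0.0]
contact_force: [-2.6, 1.1, 8.5]
gripper_width: 0.155
grasp_force: 63.1
```

Firm contact at 8.5 N, so I open.

Call:
jog_arm(rows=[{"fingers": 16,"x": 0,"y": 0,"z": 0,"ax": 0,"ay": 0,"az": 0},{"fingers": 20,"x": 0,"y": 0,"z": 0,"ax": 0,"ay": 0,"az": 0},{"fingers": 30,"x": 0,"y": 0,"z": 0,"ax": 0,"ay": 0,"az": 0},{"fingers": 40,"x": 0,"y": 0,"z": 0,"ax": 0,"ay": 0,"az": 0},{"fingers": 50,"x": 0,"y": 0,"z": 0,"ax": 0,"ay": 0,"az": 0},{"fingers": 60,"x": 0,"y": 0,"z": -5,"ax": 0,"ay": 0,"az": 0},{"fingers": 60,"x": 0,"y": 0,"z": -10,"ax": 0,"ay": 0,"az": 0},{"fingers": 60,"x": 0,"y": 0,"z": -20,"ax": 0,"ay": 0,"az": 0}])

```text
t: 10.7
eef_pos: [0.6086, -0.2819, 0.1218]
tool_rot: [0.0, 0.05, 0.999, 0.0]
contact_force: [0.3, 0.3, 0.6]
gripper_width: 0.7
grasp_force: 0.0
```

Call:
jog_arm(rows=[{"fingers": 60,"x": 0,"y": 0,"z": -30,"ax": 0,"ay": 0,"az": 0},{"fingers": 60,"x": 0,"y": 0,"z": -40,"ax": 0,"ay": 0,"az": 0},{"fingers": 60,"x": 0,"y": 0,"z": -40,"ax": 0,"ay": 0,"az": 0},{"fingers": 60,"x": 0,"y": 0,"z": -40,"ax": 0,"ay": 0,"az": 0},{"fingers": 60,"x": 20,"y": 0,"z": -15,"ax": 0,"ay": 0,"az": 0},{"fingers": 60,"x": 30,"y": -20,"z": 0,"ax": 0,"ay": 0,"az": 0},{"fingers": 60,"x": 20,"y": -20,"z": 0,"ax": 0,"ay": 0,"az": 0},{"fingers": 60,"x": 0,"y": -10,"z": 0,"ax": 0,"ay": 0,"az": 0}])

```text
t: 11.5
eef_pos: [0.5311, -0.3278, 0.2887]
tool_rot: [0.001, 0.052, 0.999, -0.001]
contact_force: [0.6, -0.6, -0.4]
gripper_width: 0.699
grasp_force: 0.0
```

Run:
```python
from plan import *
print(cur()[0],cur()[2]["q"].round(2))
o=snap("d"); c=o["top"]
a=o["scene"]["pixels"][180:370,100:320,::-1];b=c["pixels"][100:270,270:480,::-1]
cv2.imwrite("pics/d_crop.png",np.hstack([cv2.resize(a,(400,346),interpolation=2),cv2.resize(b,(400,346),interpolation=2)]))
g=c["pixels"].min(2); ctr=proj(c,[axis(.052)])[0]; u,v=ctr; print("bar top centre px",ctr)
y,x=np.mgrid[:420,:560]; m=(g>130)&(np.hypot(x-u,y-v)<13)
px=np.c_[x[m],y[m]]; print(len(px),px.mean(0))
P=onplane(c,px,axis(.052),Rz.apply(n0))-axis(.052); e=Rz.apply([3**.5/2,0,.5]); yv=Rz.apply([0,1,0])
d,yy=-(P@e),P@yv; print("pointer ang",np.arctan2(yy.mean(),d.mean()),"r",np.hypot(d,yy).min(),np.hypot(d,yy).max())
```

```text
[ 0.53114133 -0.32776633  0.28868699] [ 0.36  0.36  0.12  1.65 -0.04  1.13  1.96]
bar top centre px [325.3770152  175.31374558]
79 [325.21518987 183.01265823]
pointer ang -0.04825834100238653 r 0.005122233648792584 0.03175179155696762
```

View pics/d_crop.png

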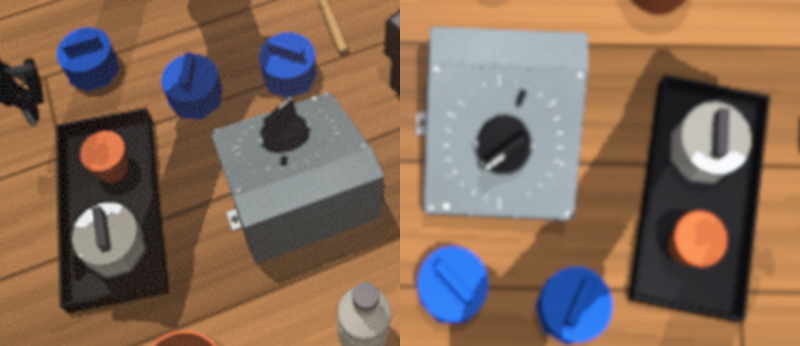

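The guard stands upright in the tray, clear of the pot. The pointer's white line is at (488,160) in the right half. I'll measure its angle with a tighter mask.

```bash
cat > ptr.py <<'E'
from plan import *
def loc(P,h): 
    P=P-axis(h); e=Rz.apply([3**.5/2,0,.5]); yv=Rz.apply([0,1,0]); return -(P@e),P@yv
def pang(c,box,h=.052):
    x0,y0,x1,y1=box; g=c["pixels"][y0:y1,x0:x1].min(2).astype(float)
    # white cells inside the dark dial
    dark=cv2.morphologyEx((g<75).astype(np.uint8),cv2.MORPH_CLOSE,np.ones((11,11)))
    n,l,st,ce=cv2.connectedComponentsWithStats(dark); k=1+st[1:,4].argmax()
    m=(l==k)&(g>120); nn,ll,s2,_=cv2.connectedComponentsWithStats(m.astype(np.uint8)); m=ll==1+s2[1:,4].argmax()
    yy,xx=np.nonzero(m); px=np.c_[xx+x0,yy+y0].astype(float); w=g[m]-60
    P=onplane(c,px,axis(h),Rz.apply(n0)); d,y=loc(P,h)
    dm,ym=np.average(d,weights=w),np.average(y,weights=w)
    v=np.linalg.svd(np.c_[d-dm,y-ym])[2][0]; v*=np.sign(v@[dm,ym])
    return dict(n=len(px),px=px.mean(0).round(1),ang=np.arctan2(ym,dm)%(2*np.pi),dirang=np.arctan2(v[1],v[0])%(2*np.pi),cen=(dm,ym))
E
python3 - <<'E'
from ptr import *
o=load("d")
for n,b in (("top",(300,145,350,195)),("scene",(230,225,290,275))):
    try: print(n,pang(o[n],b), proj(o[n],[axis(.052)]))
    except Exception as e: print(n,e)
E
```

```text
top {'n': 21, 'px': array([321., 178.]), 'ang': np.float64(0.9474527211719621), 'dirang': np.float64(0.8847416886956936), 'cen': (np.float64(0.007061526296636285), np.float64(0.009821741900271274))} [[325.3770152  175.31374558]]
scene {'n': 20, 'px': array([265. , 238.9]), 'ang': np.float64(2.1104502199431394), 'dirang': np.float64(3.367704667373117), 'cen': (np.float64(-0.018399950210422417), np.float64(0.030719869745838495))} [[251.97370931 239.63765772]]
```

Dial angle is about 0.92 rad and the tab is at 3.43. I grasp the bar with the tool at 0.92−π, so one turn of about +144° stays inside the last joint's range.

Run:
```python
from plan import *
w=plan(np.array([.48,.0,.30]),Rdown(-.025)*R.from_euler("z",-2.22),16)
plan(axis(.115),Rtool(-2.22),8,w)
```

```text
xyz [5.4, 20.0, -0.8] a [-0.02, 0.0, -8.23]
xyz [2.5, 20.5, -0.8] a [-0.02, 0.0, -8.23]
xyz [-0.4, 20.7, -0.8] a [-0.02, 0.0, -8.23]
xyz [-3.4, 20.4, -0.8] a [-0.02, 0.0, -8.23]
xyz [-6.3, 19.7, -0.8] a [-0.02, 0.0, -8.23]
xyz [-9.0, 18.6, -0.8] a [-0.02, 0.0, -8.23]
xyz [-11.6, 17.1, -0.8] a [-0.02, 0.0, -8.23]
xyz [-14.0, 15.3, -0.7] a [-0.02, 0.0, -8.23]
xyz [-16.0, 13.1, -0.7] a [-0.02, 0.0, -8.23]
xyz [-17.7, 10.7, -0.7] a [-0.02, 0.0, -8.23]
xyz [-19.1, 8.1, -0.7] a [-0.02, 0.0, -8.23]
xyz [-20.0, 5.3, -0.7] a [-0.02, 0.0, -8.23]
xyz [-20.6, 2.3, -0.7] a [-0.02, 0.0, -8.23]
xyz [-20.7, -0.6, -0.7] a [-0.02, 0.0, -8.23]
xyz [-20.4, -3.6, -0.7] a [-0.02, 0.0, -8.23]
xyz [-19.7, -6.5, -0.7] a [-0.02, 0.0, -8.23]
xyz [3.0, -5.6, 12.6] a [2.99, 2.27, 0.0]
xyz [2.5, -5.0, 12.9] a [2.99, 2.27, 0.0]
xyz [2.0, -4.3, 13.3] a [2.99, 2.27, 0.0]
xyz [1.4, -3.6, 13.5] a [2.99, 2.27, 0.0]
xyz [0.9, -2.9, 13.7] a [2.99, 2.27, 0.0]
xyz [0.3, -2.1, 13.9] a [2.99, 2.27, 0.0]
xyz [-0.2, -1.4, 14.0] a [2.99, 2.27, 0.0]
xyz [-0.8, -0.7, 14.0] a [2.99, 2.27, 0.0]
```

Call:
jog_arm(rows=[{"fingers": 60,"x": 5,"y": 20,"z": -1,"ax": 0,"ay": 0,"az": -8.2},{"fingers": 60,"x": 2.5,"y": 20.5,"z": -1,"ax": 0,"ay": 0,"az": -8.2},{"fingers": 60,"x": 0,"y": 20.5,"z": -1,"ax": 0,"ay": 0,"az": -8.2},{"fingers": 60,"x": -3,"y": 20.5,"z": -1,"ax": 0,"ay": 0,"az": -8.2},{"fingers": 60,"x": -6,"y": 19.5,"z": -1,"ax": 0,"ay": 0,"az": -8.2},{"fingers": 60,"x": -9,"y": 18.5,"z": -1,"ax": 0,"ay": 0,"az": -8.2},{"fingers": 60,"x": -11.5,"y": 17,"z": 0,"ax": 0,"ay": 0,"az": -8.2},{"fingers": 60,"x": -14,"y": 15,"z": 0,"ax": 0,"ay": 0,"az": -8.2}])

```text
t: 12.4
eef_pos: [0.508, -0.1603, 0.2932]
tool_rot: [0.002, -0.503, 0.865, -0.001]
contact_force: [0.8, 0.1, -0.2]
gripper_width: 0.698
grasp_force: 0.0
```

Call:
jog_arm(rows=[{"fingers": 60,"x": -16,"y": 13,"z": -1,"ax": 0,"ay": 0,"az": -8.2},{"fingers": 60,"x": -17.5,"y": 10.5,"z": -1,"ax": 0,"ay": 0,"az": -8.2},{"fingers": 60,"x": -19,"y": 8,"z": -1,"ax": 0,"ay": 0,"az": -8.2},{"fingers": 60,"x": -20,"y": 5,"z": -1,"ax": 0,"ay": 0,"az": -8.2},{"fingers": 60,"x": -20.5,"y": 2.5,"z": -1,"ax": 0,"ay": 0,"az": -8.2},{"fingers": 60,"x": -20.5,"y": -0.5,"z": -1,"ax": 0,"ay": 0,"az": -8.2},{"fingers": 60,"x": -20.5,"y": -3.5,"z": 0,"ax": 0,"ay": 0,"az": -8.2},{"fingers": 60,"x": -19.5,"y": -6.5,"z": 0,"ax": 0,"ay": 0,"az": -8.2}])

```text
t: 13.2
eef_pos: [0.5043, -0.0222, 0.2818]
tool_rot: [0.012, 0.838, -0.546, -0.007]
contact_force: [-2.4, 5.0, 4.8]
gripper_width: 0.704
grasp_force: 0.0
```

Run:
```python
from plan import *
print(cur()[0],cur()[2]["q"].round(2))
plan(axis(.115),Rtool(-2.22),7)
```

```text
[ 0.50426302 -0.02221546  0.28175855] [ 0.98  0.54 -1.41  1.84  0.56  1.28  2.96]
xyz [-2.3, -5.4, 11.6] a [3.89, 2.25, -1.64]
xyz [-2.6, -4.7, 11.8] a [3.89, 2.25, -1.64]
xyz [-3.0, -4.0, 12.0] a [3.89, 2.25, -1.64]
xyz [-3.3, -3.2, 12.1] a [3.89, 2.25, -1.64]
xyz [-3.7, -2.5, 12.2] a [3.89, 2.25, -1.64]
xyz [-4.1, -1.8, 12.2] a [3.89, 2.25, -1.64]
xyz [-4.6, -1.1, 12.1] a [3.89, 2.25, -1.64]
```

q7 grows with negative az, so I turn the other way and use the grasp at +0.92.

Run:
```python
from plan import *
a,Ra,_=cur(); t=Rdown(-.025)*R.from_euler("z",.92)
mid=Rdown(-.025)*R.from_euler("z",-.65)
w=plan(np.array([.48,.0,.30]),mid,10); plan(np.array([.48,.0,.30]),t,11,w)
```

```text
xyz [-3.0, 1.4, -1.8] a [0.13, -0.11, 7.8]
xyz [-2.8, 1.8, -1.8] a [0.13, -0.11, 7.8]
xyz [-2.5, 2.1, -1.8] a [0.13, -0.11, 7.8]
xyz [-2.2, 2.4, -1.8] a [0.13, -0.11, 7.8]
xyz [-1.9, 2.7, -1.8] a [0.13, -0.11, 7.8]
xyz [-1.5, 2.9, -1.8] a [0.13, -0.11, 7.8]
xyz [-1.1, 3.1, -1.8] a [0.13, -0.11, 7.8]
xyz [-0.7, 3.2, -1.8] a [0.13, -0.11, 7.8]
xyz [-0.2, 3.3, -1.8] a [0.13, -0.11, 7.8]
xyz [0.2, 3.3, -1.8] a [0.13, -0.11, 7.8]
xyz [0.0, 0.0, 0.0] a [0.0, 0.0, 8.18]
xyz [0.0, 0.0, 0.0] a [0.0, 0.0, 8.18]
xyz [0.0, 0.0, 0.0] a [0.0, 0.0, 8.18]
xyz [0.0, 0.0, 0.0] a [0.0, 0.0, 8.18]
xyz [0.0, 0.0, 0.0] a [0.0, 0.0, 8.18]
xyz [0.0, 0.0, 0.0] a [0.0, 0.0, 8.18]
xyz [0.0, 0.0, 0.0] a [0.0, 0.0, 8.18]
xyz [0.0, 0.0, 0.0] a [0.0, 0.0, 8.18]
xyz [0.0, 0.0, 0.0] a [0.0, 0.0, 8.18]
xyz [0.0, 0.0, 0.0] a [0.0, 0.0, 8.18]
xyz [0.0, 0.0, 0.0] a [0.0, 0.0, 8.18]
```

Call:
jog_arm(rows=[{"fingers": 60,"x": -3,"y": 1.5,"z": -2,"ax": 0.1,"ay": -0.1,"az": 7.8},{"fingers": 60,"x": -3,"y": 2,"z": -2,"ax": 0.1,"ay": -0.1,"az": 7.8},{"fingers": 60,"x": -2.5,"y": 2,"z": -2,"ax": 0.1,"ay": -0.1,"az": 7.8},{"fingers": 60,"x": -2,"y": 2.5,"z": -2,"ax": 0.1,"ay": -0.1,"az": 7.8},{"fingers": 60,"x": -2,"y": 2.5,"z": -2,"ax": 0.1,"ay": -0.1,"az": 7.8},{"fingers": 60,"x": -1.5,"y": 3,"z": -2,"ax": 0.1,"ay": -0.1,"az": 7.8},{"fingers": 60,"x": -1,"y": 3,"z": -2,"ax": 0.1,"ay": -0.1,"az": 7.8},{"fingers": 60,"x": -1,"y": 3,"z": -2,"ax": 0.1,"ay": -0.1,"az": 7.8}])

```text
t: 14.0
eef_pos: [0.4846, -0.0002, 0.2986]
tool_rot: [-0.004, -0.433, 0.901, 0.002]
contact_force: [-0.2, 0.4, 1.2]
gripper_width: 0.703
grasp_force: 0.0
```

Call:
jog_arm(rows=[{"fingers": 60,"x": 0,"y": 3,"z": -1,"ax": 0,"ay": 0,"az": 8.2},{"fingers": 60,"x": 0,"y": 3,"z": -1,"ax": 0,"ay": 0,"az": 8.2},{"fingers": 60,"x": 0,"y": 0,"z": 0,"ax": 0,"ay": 0,"az": 8.2},{"fingers": 60,"x": 0,"y": 0,"z": 0,"ax": 0,"ay": 0,"az": 8.2},{"fingers": 60,"x": 0,"y": 0,"z": 0,"ax": 0,"ay": 0,"az": 8.2},{"fingers": 60,"x": 0,"y": 0,"z": 0,"ax": 0,"ay": 0,"az": 8.2},{"fingers": 60,"x": 0,"y": 0,"z": 0,"ax": 0,"ay": 0,"az": 8.2},{"fingers": 60,"x": 0,"y": 0,"z": 0,"ax": 0,"ay": 0,"az": 8.2}])

```text
t: 14.8
eef_pos: [0.4803, 0.0039, 0.3004]
tool_rot: [-0.005, 0.124, 0.992, -0.0]
contact_force: [0.4, -0.4, 0.2]
gripper_width: 0.702
grasp_force: 0.0
```

Run:
```python
from plan import *
print(cur()[0],cur()[2]["q"].round(2))
w=plan(np.array([.48,.0,.30]),Rdown(-.025)*R.from_euler("z",.92),8)
plan(axis(.115),Rtool(.92),8,w)
```

```text
[0.48032598 0.00386256 0.30040505] [ 0.72  0.22 -0.97  1.89  0.2   1.14  1.  ]
xyz [-0.1, -0.5, 0.1] a [-0.04, -0.06, 4.99]
xyz [-0.1, -0.5, 0.1] a [-0.04, -0.06, 4.99]
xyz [-0.2, -0.5, 0.1] a [-0.04, -0.06, 4.99]
xyz [-0.2, -0.4, 0.1] a [-0.04, -0.06, 4.99]
xyz [-0.2, -0.4, 0.1] a [-0.04, -0.06, 4.99]
xyz [-0.3, -0.4, 0.1] a [-0.04, -0.06, 4.99]
xyz [-0.3, -0.4, 0.1] a [-0.04, -0.06, 4.99]
xyz [-0.3, -0.3, 0.1] a [-0.04, -0.06, 4.99]
xyz [-3.0, 5.6, 12.6] a [-2.98, -2.27, 0.0]
xyz [-2.5, 4.9, 12.9] a [-2.98, -2.27, 0.0]
xyz [-2.0, 4.3, 13.3] a [-2.98, -2.27, 0.0]
xyz [-1.4, 3.6, 13.5] a [-2.98, -2.27, 0.0]
xyz [-0.9, 2.9, 13.7] a [-2.98, -2.27, 0.0]
xyz [-0.4, 2.1, 13.9] a [-2.98, -2.27, 0.0]
xyz [0.2, 1.4, 14.0] a [-2.98, -2.27, 0.0]
xyz [0.8, 0.7, 14.0] a [-2.98, -2.27, 0.0]
```

Call:
jog_arm(rows=[{"fingers": 60,"x": 0,"y": -0.5,"z": 0,"ax": 0,"ay": 0,"az": 8},{"fingers": 60,"x": 0,"y": -0.5,"z": 0,"ax": 0,"ay": 0,"az": 8},{"fingers": 60,"x": 0,"y": -0.5,"z": 0,"ax": 0,"ay": 0,"az": 8},{"fingers": 60,"x": 0,"y": -0.5,"z": 0,"ax": 0,"ay": 0,"az": 8},{"fingers": 60,"x": 0,"y": 0,"z": 0,"ax": 0,"ay": 0,"az": 8},{"fingers": 60,"x": -3,"y": 5.5,"z": 12.5,"ax": -3,"ay": -2.3,"az": 0},{"fingers": 60,"x": -2.5,"y": 5,"z": 13,"ax": -3,"ay": -2.3,"az": 0},{"fingers": 60,"x": -2,"y": 4,"z": 13,"ax": -3,"ay": -2.3,"az": 0}])

```text
t: 15.6
eef_pos: [0.4982, 0.0048, 0.2626]
tool_rot: [0.086, 0.451, 0.887, 0.042]
contact_force: [0.5, -0.3, -0.8]
gripper_width: 0.7
grasp_force: 0.0
```

Call:
jog_arm(rows=[{"fingers": 60,"x": -1.5,"y": 3.5,"z": 13.5,"ax": -3,"ay": -2.3,"az": 0},{"fingers": 60,"x": -1,"y": 3,"z": 13.5,"ax": -3,"ay": -2.3,"az": 0},{"fingers": 60,"x": -0.5,"y": 2,"z": 14,"ax": -3,"ay": -2.3,"az": 0},{"fingers": 60,"x": 0,"y": 1.5,"z": 14,"ax": -3,"ay": -2.3,"az": 0},{"fingers": 60,"x": 1,"y": 0.5,"z": 14,"ax": -3,"ay": -2.3,"az": 0},{"fingers": 60,"x": 0,"y": 0,"z": 0,"ax": 0,"ay": 0,"az": 0},{"fingers": 60,"x": 0,"y": 0,"z": 0,"ax": 0,"ay": 0,"az": 0},{"fingers": 60,"x": 0,"y": 0,"z": 0,"ax": 0,"ay": 0,"az": 0}])

```text
t: 16.4
eef_pos: [0.529, 0.0069, 0.202]
tool_rot: [0.229, 0.439, 0.862, 0.108]
contact_force: [0.1, 0.5, 0.4]
gripper_width: 0.702
grasp_force: 0.0
```

Run:
```python
from plan import *
print(cur()[0],cur()[2]["q"].round(2))
plan(axis(.085),Rtool(.92),4)
```

```text
[0.52903301 0.00687868 0.20198018] [ 0.43  0.17 -0.66  2.27  0.76  0.31 -0.25]
xyz [-0.0, 0.1, 8.2] a [-0.14, -0.07, 0.04]
xyz [-0.0, 0.1, 8.2] a [-0.14, -0.07, 0.04]
xyz [-0.0, 0.0, 8.2] a [-0.14, -0.07, 0.04]
xyz [-0.0, 0.0, 8.2] a [-0.14, -0.07, 0.04]
```

Call:
jog_arm(rows=[{"fingers": 60,"x": 0,"y": 0,"z": 8,"ax": -0.1,"ay": -0.1,"az": 0},{"fingers": 60,"x": 0,"y": 0,"z": 8,"ax": -0.1,"ay": -0.1,"az": 0},{"fingers": 60,"x": 0,"y": 0,"z": 8,"ax": -0.1,"ay": -0.1,"az": 0},{"fingers": 60,"x": 0,"y": 0,"z": 8,"ax": -0.1,"ay": 0,"az": 0},{"fingers": 60,"x": 0,"y": 0,"z": 6,"ax": -0.1,"ay": 0,"az": 0},{"fingers": 60,"x": 0,"y": 0,"z": 0,"ax": 0,"ay": 0,"az": 0},{"fingers": 60,"x": 0,"y": 0,"z": 0,"ax": 0,"ay": 0,"az": 0},{"fingers": 60,"x": 0,"y": 0,"z": 0,"ax": 0,"ay": 0,"az": 0}])

```text
t: 17.2
eef_pos: [0.5471, 0.0053, 0.1684]
tool_rot: [0.233, 0.439, 0.861, 0.111]
contact_force: [-0.1, -0.7, -0.1]
gripper_width: 0.701
grasp_force: 0.0
```

Run:
```python
from plan import *
print(cur()[0],cur()[2]["q"].round(2))
plan(axis(.046),Rtool(.92),4)
```

```text
[0.54710562 0.00531701 0.16842763] [ 0.29  0.25 -0.52  2.28  1.07  0.26 -0.55]
xyz [0.1, 0.4, 8.4] a [-0.03, 0.01, 0.03]
xyz [0.1, 0.4, 8.4] a [-0.03, 0.01, 0.03]
xyz [0.1, 0.4, 8.4] a [-0.03, 0.01, 0.03]
xyz [0.1, 0.4, 8.4] a [-0.03, 0.01, 0.03]
```

Call:
jog_arm(rows=[{"fingers": 60,"x": 0,"y": 0.5,"z": 7,"ax": 0,"ay": 0,"az": 0},{"fingers": 60,"x": 0,"y": 0.5,"z": 7,"ax": 0,"ay": 0,"az": 0},{"fingers": 60,"x": 0,"y": 0.5,"z": 7,"ax": 0,"ay": 0,"az": 0},{"fingers": 60,"x": 0,"y": 0,"z": 6,"ax": 0,"ay": 0,"az": 0},{"fingers": 60,"x": 0,"y": 0,"z": 5,"ax": 0,"ay": 0,"az": 0},{"fingers": 60,"x": 0,"y": 0,"z": 0,"ax": 0,"ay": 0,"az": 0},{"fingers": 60,"x": 0,"y": 0,"z": 0,"ax": 0,"ay": 0,"az": 0},{"fingers": 60,"x": 0,"y": 0,"z": 0,"ax": 0,"ay": 0,"az": 0}])

```text
t: 18.0
eef_pos: [0.5637, 0.0058, 0.141]
tool_rot: [0.233, 0.439, 0.861, 0.111]
contact_force: [0.6, -0.1, -0.4]
gripper_width: 0.697
grasp_force: 0.0
```

Run:
```python
from plan import *
print(cur()[0],cur()[2]["q"].round(2))
plan(axis(.047),Rtool(.92),1)
```

```text
[0.56374041 0.0058236  0.14102151] [ 0.21  0.32 -0.44  2.27  1.3   0.24 -0.78]
xyz [-0.1, 0.5, 0.6] a [-0.12, 0.04, 0.16]
```

Call:
jog_arm(rows=[{"fingers": 40,"x": 0,"y": 0.5,"z": 0,"ax": 0,"ay": 0,"az": 0},{"fingers": 25,"x": 0,"y": 0,"z": 0,"ax": 0,"ay": 0,"az": 0},{"fingers": 5,"x": 0,"y": 0,"z": 0,"ax": 0,"ay": 0,"az": 0},{"fingers": 5,"x": 0,"y": 0,"z": 0,"ax": 0,"ay": 0,"az": 0},{"fingers": 5,"x": 0,"y": 0,"z": 0,"ax": 0,"ay": 0,"az": 0},{"fingers": 5,"x": 0,"y": 0,"z": 0,"ax": 0,"ay": 0,"az": 0},{"fingers": 5,"x": 0,"y": 0,"z": 0,"ax": 0,"ay": 0,"az": 0},{"fingers": 5,"x": 0,"y": 0,"z": 0,"ax": 0,"ay": 0,"az": 0}], force=30)

```text
t: 18.8
eef_pos: [0.5646, 0.0067, 0.1414]
tool_rot: [0.234, 0.438, 0.861, 0.111]
contact_force: [-0.5, 2.0, 5.2]
gripper_width: 0.151
grasp_force: 33.4
```

Call:
jog_arm(rows=[{"fingers": 5,"x": 0,"y": 0,"z": 0,"ax": 0,"ay": 0,"az": 6},{"fingers": 5,"x": 0,"y": 0,"z": 0,"ax": 0,"ay": 0,"az": 6},{"fingers": 5,"x": 0,"y": 0,"z": 0,"ax": 0,"ay": 0,"az": 6},{"fingers": 5,"x": 0,"y": 0,"z": 0,"ax": 0,"ay": 0,"az": 6},{"fingers": 5,"x": 0,"y": 0,"z": 0,"ax": 0,"ay": 0,"az": 6},{"fingers": 5,"x": 0,"y": 0,"z": 0,"ax": 0,"ay": 0,"az": 6},{"fingers": 5,"x": 0,"y": 0,"z": 0,"ax": 0,"ay": 0,"az": 6},{"fingers": 5,"x": 0,"y": 0,"z": 0,"ax": 0,"ay": 0,"az": 6}])

```text
t: 19.6
eef_pos: [0.5642, 0.0067, 0.1412]
tool_rot: [0.168, 0.752, 0.607, 0.197]
contact_force: [-2.2, 0.9, 6.5]
gripper_width: 0.158
grasp_force: 33.6
```

```bash
cat >> plan.py <<'E'
def state():
    a,Ra,s=cur(); f=(Rtool(0).inv()*Ra); x=f.apply([1,0,0]); z=f.apply([0,0,1])
    off=Rtool(0).inv().apply(a-axis(.044))*1000
    print("phi",round(float(np.arctan2(x[1],x[0])),3),"tilt deg",np.degrees(np.arccos(z[2])).round(2),"off mm",off.round(1),"q",s["q"].round(2),"F",s["contact_force"].round(1),"M",s["torque"].round(2),"w",round(s["gripper_width"]*85.4,1))
E
python3 -c "
from plan import *
state()"
```

```text
phi 1.758 tilt deg 0.08 off mm [-0.   0.7 -3.5] q [ 0.16  0.31 -0.38  2.27  1.28  0.22 -1.61] F [-2.2  0.9  6.5] M [0.24 0.4  0.24] w 13.5
```

Call:
jog_arm(rows=[{"fingers": 5,"x": 0,"y": 0,"z": 0,"ax": 0,"ay": 0,"az": 6},{"fingers": 5,"x": 0,"y": 0,"z": 0,"ax": 0,"ay": 0,"az": 6},{"fingers": 5,"x": 0,"y": 0,"z": 0,"ax": 0,"ay": 0,"az": 6},{"fingers": 5,"x": 0,"y": 0,"z": 0,"ax": 0,"ay": 0,"az": 6},{"fingers": 5,"x": 0,"y": 0,"z": 0,"ax": 0,"ay": 0,"az": 6},{"fingers": 5,"x": 0,"y": 0,"z": 0,"ax": 0,"ay": 0,"az": 6},{"fingers": 5,"x": 0,"y": 0,"z": 0,"ax": 0,"ay": 0,"az": 6},{"fingers": 5,"x": 0,"y": 0,"z": 0,"ax": 0,"ay": 0,"az": 6}])

```text
t: 20.4
eef_pos: [0.5639, 0.007, 0.141]
tool_rot: [0.073, 0.934, 0.249, 0.248]
contact_force: [-3.6, 1.0, 6.4]
gripper_width: 0.157
grasp_force: 33.7
```

```bash
python3 -c "
from plan import *
state()"
```

```text
phi 2.596 tilt deg 0.09 off mm [ 0.3  1.  -3.5] q [ 0.1   0.3  -0.32  2.27  1.26  0.21 -2.44] F [-3.6  1.   6.4] M [0.39 0.46 0.33] w 13.4
```

Call:
jog_arm(rows=[{"fingers": 85,"x": 0,"y": 0,"z": 0,"ax": 0,"ay": 0,"az": 0},{"fingers": 85,"x": 0,"y": 0,"z": 0,"ax": 0,"ay": 0,"az": 0},{"fingers": 85,"x": 0,"y": 0,"z": 0,"ax": 0,"ay": 0,"az": 0},{"fingers": 85,"x": 0,"y": 0,"z": 0,"ax": 0,"ay": 0,"az": 0},{"fingers": 85,"x": 0,"y": 0,"z": 0,"ax": 0,"ay": 0,"az": 0},{"fingers": 85,"x": 0,"y": 0,"z": -2,"ax": 0,"ay": 0,"az": 0},{"fingers": 85,"x": 0,"y": 0,"z": -2,"ax": 0,"ay": 0,"az": 0},{"fingers": 85,"x": 0,"y": 0,"z": 0,"ax": 0,"ay": 0,"az": -6}])

```text
t: 21.2
eef_pos: [0.562, 0.0063, 0.1446]
tool_rot: [0.087, 0.919, 0.299, 0.243]
contact_force: [-0.0, -0.7, 0.9]
gripper_width: 0.996
grasp_force: 0.0
```

Call:
jog_arm(rows=[{"fingers": 85,"x": 0,"y": 0,"z": 0,"ax": 0,"ay": 0,"az": -8},{"fingers": 85,"x": 0,"y": 0,"z": 0,"ax": 0,"ay": 0,"az": -8},{"fingers": 85,"x": 0,"y": 0,"z": 0,"ax": 0,"ay": 0,"az": -8},{"fingers": 85,"x": 0,"y": 0,"z": 0,"ax": 0,"ay": 0,"az": -8},{"fingers": 85,"x": 0,"y": 0,"z": 0,"ax": 0,"ay": 0,"az": -8},{"fingers": 85,"x": 0,"y": 0,"z": 0,"ax": 0,"ay": 0,"az": -8},{"fingers": 85,"x": 0,"y": 0,"z": 0,"ax": 0,"ay": 0,"az": -8},{"fingers": 85,"x": 0,"y": 0,"z": 0,"ax": 0,"ay": 0,"az": -8}])

```text
t: 22.0
eef_pos: [0.562, 0.0062, 0.1444]
tool_rot: [0.203, 0.619, 0.742, 0.159]
contact_force: [-1.4, 0.1, -0.6]
gripper_width: 0.998
grasp_force: 0.0
```

```bash
python3 -c "
from plan import *
state()"
```

```text
phi 1.365 tilt deg 0.15 off mm [ 0.3  0.1 -7.4] q [ 0.23  0.31 -0.47  2.27  1.27  0.25 -1.2 ] F [-1.4  0.1 -0.6] M [-0.02  0.53  0.01] w 85.2
```

Call:
jog_arm(rows=[{"fingers": 85,"x": 0,"y": 0,"z": 0,"ax": 0,"ay": 0,"az": -8},{"fingers": 85,"x": 0,"y": 0,"z": 0,"ax": 0,"ay": 0,"az": -8},{"fingers": 85,"x": 0,"y": 0,"z": 0,"ax": 0,"ay": 0,"az": -8},{"fingers": 85,"x": 0,"y": 0,"z": 0,"ax": 0,"ay": 0,"az": -8},{"fingers": 85,"x": 0,"y": 0,"z": 0,"ax": 0,"ay": 0,"az": -8},{"fingers": 85,"x": 0,"y": 0,"z": 0,"ax": 0,"ay": 0,"az": -8},{"fingers": 85,"x": 0,"y": 0,"z": 0,"ax": 0,"ay": 0,"az": -8},{"fingers": 85,"x": 0,"y": 0,"z": 0,"ax": 0,"ay": 0,"az": -8}])

```text
t: 22.8
eef_pos: [0.562, 0.0062, 0.1444]
tool_rot: [0.256, 0.132, 0.957, 0.028]
contact_force: [0.3, -0.3, -0.7]
gripper_width: 0.997
grasp_force: 0.0
```

Call:
jog_arm(rows=[{"fingers": 85,"x": 0,"y": 0,"z": 0,"ax": 0,"ay": 0,"az": -8},{"fingers": 85,"x": 0,"y": 0,"z": 0,"ax": 0,"ay": 0,"az": -8},{"fingers": 85,"x": 0,"y": 0,"z": 0,"ax": 0,"ay": 0,"az": -8},{"fingers": 85,"x": 0,"y": 0,"z": 0,"ax": 0,"ay": 0,"az": -8},{"fingers": 85,"x": 0,"y": 0,"z": 0,"ax": 0,"ay": 0,"az": -8},{"fingers": 85,"x": 0,"y": 0,"z": 0,"ax": 0,"ay": 0,"az": -5},{"fingers": 85,"x": 0,"y": 0,"z": 0,"ax": 0,"ay": 0,"az": 0},{"fingers": 85,"x": 0,"y": 0,"z": 0,"ax": 0,"ay": 0,"az": 0}])

```text
t: 23.6
eef_pos: [0.562, 0.0061, 0.1443]
tool_rot: [0.248, -0.241, 0.936, -0.071]
contact_force: [0.8, -0.2, 0.6]
gripper_width: 0.995
grasp_force: 0.0
```

```bash
python3 -c "
from plan import *
state(); plan(axis(.047),Rtool(-.545),1)"
```

```text
phi -0.529 tilt deg 0.15 off mm [ 0.3  0.1 -7.4] q [ 0.36  0.34 -0.62  2.26  1.32  0.3   0.67] F [ 0.8 -0.2  0.6] M [-0.02  0.56  0.02] w 84.9
xyz [-0.2, -0.2, 4.4] a [-0.04, -0.14, -0.91]
```

Now I descend 4 mm, close, then turn +48° (from −0.545 to 0.29).

Call:
jog_arm(rows=[{"fingers": 60,"x": 0,"y": 0,"z": 2,"ax": 0,"ay": 0,"az": -0.9},{"fingers": 40,"x": 0,"y": 0,"z": 2,"ax": 0,"ay": 0,"az": 0},{"fingers": 20,"x": 0,"y": 0,"z": 0,"ax": 0,"ay": 0,"az": 0},{"fingers": 5,"x": 0,"y": 0,"z": 0,"ax": 0,"ay": 0,"az": 0},{"fingers": 5,"x": 0,"y": 0,"z": 0,"ax": 0,"ay": 0,"az": 0},{"fingers": 5,"x": 0,"y": 0,"z": 0,"ax": 0,"ay": 0,"az": 0},{"fingers": 5,"x": 0,"y": 0,"z": 0,"ax": 0,"ay": 0,"az": 0},{"fingers": 5,"x": 0,"y": 0,"z": 0,"ax": 0,"ay": 0,"az": 0}], force=30)

```text
t: 24.4
eef_pos: [0.5638, 0.0066, 0.1407]
tool_rot: [0.247, -0.249, 0.933, -0.073]
contact_force: [-4.0, 2.1, 3.0]
gripper_width: 0.155
grasp_force: 32.0
```

```bash
python3 -c "
from plan import *
state(); plan(cur()[0],Rtool(.29),7)"
```

```text
phi -0.548 tilt deg 0.13 off mm [ 0.6  0.6 -3.4] q [ 0.36  0.34 -0.61  2.26  1.35  0.3   0.66] F [-4.   2.1  3. ] M [0.34 0.84 0.1 ] w 13.2
xyz [0.0, 0.0, 0.0] a [-0.01, -0.02, 6.86]
xyz [0.0, 0.0, 0.0] a [-0.01, -0.02, 6.86]
xyz [0.0, 0.0, 0.0] a [-0.01, -0.02, 6.86]
xyz [0.0, 0.0, 0.0] a [-0.01, -0.02, 6.86]
xyz [0.0, 0.0, 0.0] a [-0.01, -0.02, 6.86]
xyz [0.0, 0.0, 0.0] a [-0.01, -0.02, 6.86]
xyz [0.0, 0.0, 0.0] a [-0.01, -0.02, 6.86]
```

Call:
jog_arm(rows=[{"fingers": 5,"x": 0,"y": 0,"z": 0,"ax": 0,"ay": 0,"az": 6.5},{"fingers": 5,"x": 0,"y": 0,"z": 0,"ax": 0,"ay": 0,"az": 7},{"fingers": 5,"x": 0,"y": 0,"z": 0,"ax": 0,"ay": 0,"az": 7},{"fingers": 5,"x": 0,"y": 0,"z": 0,"ax": 0,"ay": 0,"az": 7},{"fingers": 5,"x": 0,"y": 0,"z": 0,"ax": 0,"ay": 0,"az": 7},{"fingers": 5,"x": 0,"y": 0,"z": 0,"ax": 0,"ay": 0,"az": 7},{"fingers": 5,"x": 0,"y": 0,"z": 0,"ax": 0,"ay": 0,"az": 6.5},{"fingers": 5,"x": 0,"y": 0,"z": 0,"ax": 0,"ay": 0,"az": 0}])

```text
t: 25.2
eef_pos: [0.5637, 0.0074, 0.1406]
tool_rot: [0.255, 0.152, 0.954, 0.034]
contact_force: [-3.7, 5.2, 2.1]
gripper_width: 0.153
grasp_force: 32.0
```

Call:
jog_arm(rows=[{"fingers": 5,"x": 0,"y": 0,"z": 0,"ax": 0,"ay": 0,"az": 0},{"fingers": 5,"x": 0,"y": 0,"z": 0,"ax": 0,"ay": 0,"az": 0},{"fingers": 5,"x": 0,"y": 0,"z": 0,"ax": 0,"ay": 0,"az": 0},{"fingers": 5,"x": 0,"y": 0,"z": 0,"ax": 0,"ay": 0,"az": 0},{"fingers": 5,"x": 0,"y": 0,"z": 0,"ax": 0,"ay": 0,"az": 0},{"fingers": 5,"x": 0,"y": 0,"z": 0,"ax": 0,"ay": 0,"az": 0},{"fingers": 5,"x": 0,"y": 0,"z": 0,"ax": 0,"ay": 0,"az": 0},{"fingers": 5,"x": 0,"y": 0,"z": 0,"ax": 0,"ay": 0,"az": 0}])

```text
t: 26.0
eef_pos: [0.5636, 0.0074, 0.1406]
tool_rot: [0.256, 0.15, 0.954, 0.034]
contact_force: [-3.5, 4.1, 1.8]
gripper_width: 0.163
grasp_force: 32.0
```

```bash
python3 -c "
from plan import *
state()"
```

```text
phi 0.287 tilt deg 0.13 off mm [ 0.8  1.4 -3.3] q [ 0.32  0.34 -0.57  2.26  1.33  0.29 -0.17] F [-3.5  4.1  1.8] M [0.67 1.03 0.36] w 13.9
```

Call:
jog_arm(rows=[{"fingers": 18,"x": 0,"y": 0,"z": 0,"ax": 0,"ay": 0,"az": 0},{"fingers": 40,"x": 0,"y": 0,"z": 0,"ax": 0,"ay": 0,"az": 0},{"fingers": 60,"x": 0,"y": 0,"z": 0,"ax": 0,"ay": 0,"az": 0},{"fingers": 60,"x": 0,"y": 0,"z": 0,"ax": 0,"ay": 0,"az": 0},{"fingers": 60,"x": 0,"y": 0,"z": -5,"ax": 0,"ay": 0,"az": 0},{"fingers": 60,"x": 0,"y": 0,"z": -15,"ax": 0,"ay": 0,"az": 0},{"fingers": 60,"x": 0,"y": 0,"z": -25,"ax": 0,"ay": 0,"az": 0},{"fingers": 60,"x": 0,"y": 0,"z": -35,"ax": 0,"ay": 0,"az": 0}])

```text
t: 26.8
eef_pos: [0.5258, 0.007, 0.2064]
tool_rot: [0.255, 0.152, 0.954, 0.033]
contact_force: [-0.3, -0.6, 0.8]
gripper_width: 0.703
grasp_force: 0.0
```

Call:
jog_arm(rows=[{"fingers": 60,"x": 0,"y": 0,"z": -35,"ax": 0,"ay": 0,"az": 0},{"fingers": 60,"x": 0,"y": 0,"z": -30,"ax": 0,"ay": 4,"az": 0},{"fingers": 60,"x": 25,"y": 0,"z": 0,"ax": 0,"ay": 4,"az": 0},{"fingers": 60,"x": 25,"y": 0,"z": 0,"ax": 0,"ay": 4,"az": 0},{"fingers": 60,"x": 20,"y": 0,"z": 0,"ax": 0,"ay": 4,"az": 0},{"fingers": 60,"x": 0,"y": 0,"z": 0,"ax": 0,"ay": 0,"az": 0},{"fingers": 60,"x": 0,"y": 0,"z": 0,"ax": 0,"ay": 0,"az": 0},{"fingers": 60,"x": 0,"y": 0,"z": 0,"ax": 0,"ay": 0,"az": 0}])

```text
t: 27.6
eef_pos: [0.4436, 0.0249, 0.2208]
tool_rot: [0.136, 0.151, 0.978, 0.048]
contact_force: [-0.3, -0.6, 0.3]
gripper_width: 0.701
grasp_force: 0.0
```

Run:
```python
from ptr import *
state(); o=snap("e")
for n,b in (("top",(300,145,350,195)),("scene",(230,225,290,275))):
    try: print(n,pang(o[n],b), proj(o[n],[axis(.052)]))
    except Exception as e: print(n,e)
a=o["scene"]["pixels"][215:290,210:310,::-1];b=o["top"]["pixels"][130:205,275:375,::-1]
cv2.imwrite("pics/e_crop.png",np.hstack([cv2.resize(a,(400,300),interpolation=2),cv2.resize(b,(400,300),interpolation=2)]))
```

```text
phi 0.298 tilt deg 14.17 off mm [  65.    15.9 -133. ] q [ 0.78  0.07 -0.98  2.25  0.11  0.57  0.99] F [-0.3 -0.6  0.3] M [-0.03  0.29  0.01] w 59.9
top {'n': 33, 'px': array([328.2, 167.8]), 'ang': np.float64(3.4209278969695385), 'dirang': np.float64(3.4053362374177167), 'cen': (np.float64(-0.018039955068284028), np.float64(-0.005174485812795943))} [[325.3770152  175.31374558]]
scene {'n': 24, 'px': array([245.6, 244. ]), 'ang': np.float64(4.226033027012332), 'dirang': np.float64(3.996258494469268), 'cen': (np.float64(-0.01052791238675185), np.float64(-0.019912210083684396))} [[251.97370931 239.63765772]]
```

View pics/e_crop.png

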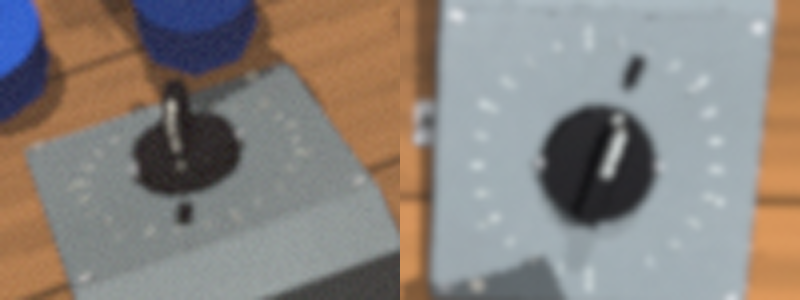

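The pointer line at (612,150) in the right half aims at the tab at (634,72). It measures 3.42 rad against 3.43 for the tab, and the arm is clear. I'm handing in.

```bash
python3 -c "
from station import bot
print(bot.hand_in())"
```

```text
the job is handed in; nothing more can be done
None
```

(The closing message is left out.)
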